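# Set the rail cutter's length stop to the long notch and feed the rail up to it

### The arm

A 7-joint arm with a two-finger parallel gripper is mounted at the origin on the work surface. World frame = base frame: x ahead of the robot, y to its left, z up, the work surface at z = 0. Lengths are in m, angles in degrees, forces in N, time in s.
With the tool pointing down it reaches from about 0.425 to 0.825 m from the base axis. Payload 3.6 kg.
Tool frame: the origin (TCP) lies between the finger pads; the fingertips stand 17 mm ahead of it and the grasp point (between the pads) lies 2 mm behind it (arm.tcp_to_tips is the distance from the TCP to the fingertips, in m); z points along the fingers, y is the line along which they close (so a half turn about z gives the same grasp; the last joint's range is limited). The gripper opens to 93 mm and grips with 3 to 60 N. Pads are 15 mm wide; open, the fingers measure 128 mm over their backs; the gripper's body (75 mm by 188 mm) begins 65 mm behind the grasp point.
Start: joints at [75.143, 35.231, -0.722, 81.555, 0.464, 63.22, -2.315], TCP at [0.15, -0.632, 0.236] pointing down, gripper open.
Joint ranges: [-178.69, 178.69], [-17.37, 117.87], [-77.05, 75.6], [15.02, 138.74], [-78.02, 258.01], [0.78, 113.62], [-162.83, 162.83]. Speed limits (degrees/s): [159.86, 159.86, 180, 180, 180, 180, 180].

### API

Orientations are given as [roll, pitch, yaw] about the fixed x, y, z axes, in that order (R = Rz(yaw) Ry(pitch) Rx(roll)).
In Python, from rig import arm, read_camera, nets gives the robot as it stands.
- The arm moves only by the tool servo_tool, never from a script. Its argument "increments" is a list that holds one entry, the list of rows, each a list of 4 numbers: the shift along the tool's x, y, z normalised to -1 to 1, where 1 is 0.5 m, then the turn about the tool's z normalised to -1 to 1, where 1 is pi/2 rad. In form: [[[x, y, z, spin], ...]]. A call has 1 to 20 rows; each row is the pose to reach, as a shift and turn from the pose commanded when the call began, along the tool's axes at that moment; what a row does not reach only later rows make up. A row lasts 1/10 s, in which the tool goes at most 50 mm and 8.59 degrees, less where a joint would pass 70% of its speed; a pose out of reach is approached as far as the arm can. A call with a number of a shift or a turn outside -1 to 1 is refused whole. A call with a gripper value outside its range is refused whole. "jaw" is the gripper command: -1 is fully open, 1 is shut, values between are in proportion, set as the call begins (left out, the last holds). The fingers move at their own pace and stop on an object; "force" is the grip in N (left out, the last holds). Time passes only in rows, so rows that repeat a pose let the fingers close. It gives the time, the measured TCP pose, the force, the opening and the grip force at its end, in the units of the state.
- arm.read_state(): the state, without advancing time (a new reading comes with each control period).
- read_camera(name): name is "scene" or "top" or "wrist"; returns a dict with "img" (420x560x3 uint8, red, green, blue), "depth" (420x560 float32, m along the optical axis (not along the pixel's ray), 0 where there is no reading), "fx", "fy", "cx", "cy" (pixels), "R" (3x3) and "t" (3): a world point X has camera coordinates R X + t; the wrist camera has in their place "T_tool_cam" (4x4, takes a point from camera to tool coordinates, whose origin is the TCP and whose axes are the flange's). Camera axes: x right, y down, z forward; pixel columns grow to the right and rows downward; lengths in m; the calibration is good to about 2 mm. The wrist camera is an equidistant fisheye: a pixel r from the principal point sees the ray r / f radians off the axis. A picture is of the moment at which its call begins: read the wrist's pose just before it.
- arm.close_job(): hands the job in; it is judged then, once.
Trained networks look in the newest picture that a camera, given by its name, has taken for a name from the list of things; names that differ only in an ending like _2 or _b are one class to them, and where a whole thing is asked for, a point or a joint stands for the part that bears it (a point fixed in the world has none). Each returns a list of dicts, best first, with "conf" (0 to 1); they miss things now and then, are a little off and sometimes report something else, mostly with a low value. They report only what shows in the picture. A call takes as long as a camera call.
- nets.look_for(camera, thing): "rect" ([left, top, width, height] in pixels, round what is visible of it).
- nets.masks_of(camera, thing): "mask" (420x560 bool, what is visible of it) and "rect" ([left, top, width, height] in pixels, round what is visible of it).
- nets.place_of(camera, thing): "centre" ([column, row] in pixels: a listed point, or the origin of a listed thing).
The state is a dict: "t": time; "q": joint angles; "qd": joint speeds; "joint_torque": joint torques, N m; "eef_pos": TCP position; "eef_rot": TCP orientation; "force": force on the tool from outside, world axes, zero at the start; "ft_torque": the same for the moment, N m; "width": finger opening in m; "grip_force": force on a finger pad.
Only numpy, scipy, OpenCV 4.12 (cv2) and the standard library are available. Lean on these libraries where they do the work, as an engineer would, in place of code of your own. Each camera call takes 0.05 s, during which the arm holds its last target. There are 200 camera calls.

### The job

Set the bench rail cutter for the longer cut: press the round spring plunger beside the stop slide down and keep it down while you push the slide by its upright tab, away from the cutting head, past the plunger, until the plunger springs up again in the slide's second notch. Then push the mounting rail from its back end through the cutting head until its front end butts against the stop. Only press and push with the fingertips: lift or carry nothing, leave the other things on the bench where they are, and finish clear of everything.

Things in the scene. Friction and masses are not known exactly. Their poses are not given: they have to be found in the camera images.
- cutter: bench rail cutter, fixed. Origin on the bench under the middle of its dark head; y = feed direction, x points away from the plunger's side. Grey bed, top 24 mm above the bench: x -100..75, y -45..300 mm, and a 90 mm wide infeed table to y -270 with 5 mm fences at y -100..-35 only. Head: x +-47, y +-30 mm, 118 mm high, lever rising to +x (170 mm high)
- plunger_top (a point): centre of the flat top of the spring plunger, a round bright-steel button 32 mm across standing 16 mm out of the bed at cutter x -72, y 157 mm. The blackened-steel slide bar passes on its +x side; a notch in the bar's edge encloses the inner 8 mm of the button, the outer 24 mm (cutter x -88..-64) lie open to the finger
- plunger (a joint): how far the plunger is pressed, m: 0 up, 0.012 fully down (top 4 mm above the bed). Spring 5 N when up, 8 N fully down. It must be down 0.010 or more for the slide to pass over it; once the bar has moved some 8 mm over the button the bar itself keeps it down
- stop_slide (a joint): travel of the stop slide along cutter +y, m: about 0 in the short notch (start), 0.070 in the long notch, end stop 0.072; 2 mm play in a notch. A captive notched flat bar 36 x 160 mm, 8 mm thick, top 14 mm above the bed, with the push tab and the stop foot; drag 2 to 6 N
- push_tab (a point): middle of the back (-y) face of the slide's upright push tab, a blackened-steel plate 44 mm wide (x), 8 mm thick, from 6 to 36 mm above the bed; this point is 21 mm above the bed, 3 mm ahead (+y) of the button's rim at the start. The tab juts 30 mm out from the bar's edge, so a finger standing on the button can push against it
- stop_face (a point): middle of the stop foot's face that the rail butts against (looks to -y), 4 mm above the bed on the rail's line (cutter x 0), 40 mm wide, 2 to 23 mm above the bed; moves with the slide
- rail_back (a point): middle of the back (-y) end of the mounting rail, 4 mm above the bed. A loose slotted steel top-hat profile 35 mm wide, 7.5 mm high, 230 mm long, about 90 g, lying web up on the bed along cutter x 0, through the head; it can be pushed here with a fingertip 2 to 4 mm above the bed
- rail_front (a point): middle of the front (+y) end of the same rail, 4 mm above the bed
- offcut: bystander: short rail offcut 65 mm long lying on the bed on the far side of the rail's path; origin on its underside
- end_clamp: bystander: small grey plastic end clamp, 46 mm high, standing on the bed; origin on its underside
- screwdriver: bystander: screwdriver 190 mm long lying on the bench in front of the cutter
- tape: bystander: tape measure 68 x 40 mm, 64 mm high, standing on the bench in front of the infeed table; origin on its underside
- file: bystander: flat file with wooden handle, 270 mm long, lying on the bench beyond the infeed table
- screw_jar: bystander: jar 60 mm across, 75 mm high, on the bench beyond the cutter; origin on its underside
- clamp_bin: bystander: open bin 130 x 100 mm, 60 mm high, with end clamps, on the bench beyond the cutter; origin on its underside

How it is judged:
By the outcome, as a careful person would: the job done as asked, in the order asked, and still so for the second after the job is handed in, with the robot touching nothing.
It also fails if it takes over 48 s, if anything falls off the work surface, if the arm or the gripper's body presses on something with over 40 N, if the wrist force passes 120 N, or if a joint passes its speed limit or range.

## Working session

There is one attempt and no reset: what is moved stays moved. The work goes in short steps, Python scripts to look and compute and a tool call to move; the robot and the scene stay as the last step left them, time stands still between calls to the robot, and variables do not carry over. Pictures are saved under pics/ and viewed, at most 10 in all, crops included, and the job is handed in when it is done.

Besides the shell and the picture viewer there is one more tool, called after "Emit:" as name(argument=value, ...), one argument or row to a line, values as JSON. servo_tool: Moves the arm, as the interface text tells. Its arguments: {"type":"object","properties":{"increments":{"type":"array","items":{"type":"array","items":{"type":"array","items":{"type":"number"}}}},"jaw":{"type":"number"},"force":{"type":"number"}},"required":["increments"]}

```bash
mkdir -p pics; cat > h.py <<'E'
import numpy as np,cv2
from rig import arm,read_camera,nets
from scipy.spatial.transform import Rotation as Ro
def world(c,u,v,z=None):
    ray=np.array([(u-c['cx'])/c['fx'],(v-c['cy'])/c['fy'],1.]);R=np.array(c['R']);t=np.array(c['t'])
    o=-R.T@t;d=R.T@ray
    if z is not None: return o+d*(z-o[2])/d[2]
    D=c['depth'][int(round(v)),int(round(u))]
    return o+d*D
def show(c,n): cv2.imwrite('pics/'+n,cv2.cvtColor(c['img'],cv2.COLOR_RGB2BGR))
E
python3 - <<'E'
from h import *
s=arm.read_state();print(s['t'],s['eef_pos'],s['eef_rot'],s['force'],s['width'])
Z=dict(plunger_top=.040,push_tab=.045,stop_face=.028,rail_back=.028,rail_front=.028,cutter=None,tape=0,end_clamp=.024,offcut=.024)
for n in('scene','top'):
    c=read_camera(n);show(c,n+'.png')
    print(n,(-np.array(c['R']).T@np.array(c['t'])).round(3))
    for k,z in Z.items():
        for r in nets.place_of(n,k)[:2]:
            u,v=r['centre'];print(k,round(r['conf'],2),np.round([u,v]),world(c,u,v).round(4),world(c,u,v,z).round(4) if z is not None else '')
E
```

```text
0.0 [ 0.14980263 -0.63175946  0.23453103] [-1.79859548e+02  2.35042837e-03  1.33422665e+01] [ 1.1056937   0.01270092 -0.12143375] 0.09319101983911389
scene [ 0.927 -0.393  0.659]
plunger_top 0.66 [272. 167.] [0.4847 0.1309 0.0393] [0.4852 0.1303 0.04  ]
push_tab 0.62 [272. 160.] [0.4727 0.1472 0.0417] [0.4751 0.1443 0.045 ]
rail_back 0.93 [142. 323.] [ 0.5465 -0.2542  0.0297] [ 0.5455 -0.2538  0.028 ]
cutter 0.75 [245. 245.] [ 0.586  -0.0622  0.0599] 
tape 0.91 [129. 262.] [ 0.4483 -0.197   0.0392] [ 0.418  -0.1846  0.    ]
end_clamp 0.49 [345. 178.] [0.6085 0.2107 0.0241] [0.6085 0.2108 0.024 ]
offcut 0.84 [294. 229.] [ 0.6693 -0.0403  0.1438] [0.6094 0.0416 0.024 ]
top [0.522 0.018 1.035]
plunger_top 0.78 [236. 267.] [0.4765 0.1287 0.0415] [0.4764 0.1289 0.04  ]
push_tab 0.59 [226. 269.] [0.4745 0.1441 0.0613] [0.4737 0.1462 0.045 ]
stop_face 0.72 [294. 232.] [0.5423 0.0133 0.0498] [0.5428 0.0132 0.028 ]
stop_face 0.7 [239. 264.] [0.4814 0.1227 0.0415] [0.4809 0.1241 0.028 ]
rail_back 0.93 [427. 227.] [ 0.5471 -0.2526  0.0292] [ 0.5471 -0.253   0.028 ]
cutter 0.95 [317. 229.] [ 0.5456 -0.0286  0.1202] 
tape 0.69 [392. 294.] [ 0.4207 -0.1726  0.0633] [ 0.4141 -0.1851  0.    ]
offcut 0.85 [277. 204.] [0.6    0.045  0.0367] [0.601  0.0454 0.024 ]
```

View pics/top.png

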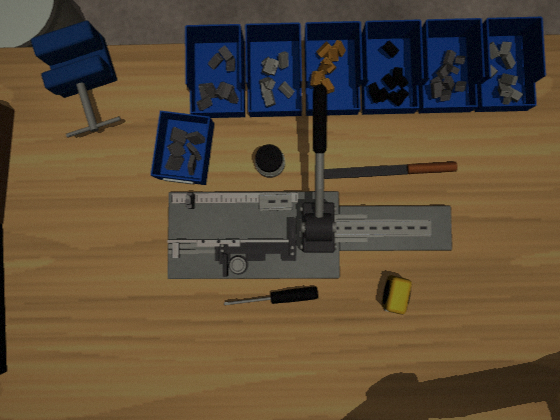

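View pics/scene.png

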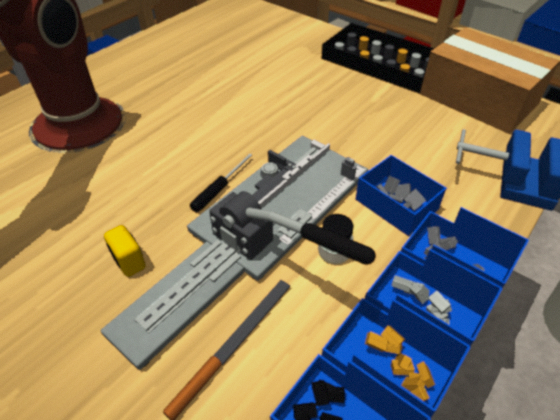

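The pictures match the net points: rail_back is at top (427,227), plunger at (237,265), tab at (225,264) and head at (318,230). Cutter +y runs along about world +y, and x along about world +x. Next I shut the fingers and approach.

Emit:
servo_tool(
  increments=[
    [[0.857,-0.578,0,0.148],[0.857,-0.578,0,0.148],[0.857,-0.578,0,0.148],[0.857,-0.578,0,0.148],[0.857,-0.578,0,0.148],[0.857,-0.578,0,0.148],[0.857,-0.578,0,0.148],[0.857,-0.578,0,0.148],[0.857,-0.578,0,0.148],[0.857,-0.578,0,0.148],[0.857,-0.578,0,0.148],[0.857,-0.578,0,0.148],[0.857,-0.578,0,0.148]],
  ],
  jaw=1,
  force=20,
)

```text
t: 2.3
eef_pos: [0.4989, -0.2541, 0.2356]
eef_rot: [179.9, 0.1, -0.1]
force: [-1.2, 0.2, -0.1]
width: 0.0004
grip_force: 0.0
```

Emit:
servo_tool(
  increments=[
    [[-0.06,-0.69,0,0],[-0.06,-0.69,0,0],[-0.06,-0.69,0,0],[-0.06,-0.69,0,0],[-0.06,-0.69,0,0],[-0.06,-0.69,0,0],[-0.06,-0.69,0,0],[-0.06,-0.69,0,0],[-0.06,-0.69,0,0]],
  ],
)

```text
t: 3.2
eef_pos: [0.4701, 0.0905, 0.2358]
eef_rot: [179.9, -0.0, -0.1]
force: [0.0, -1.3, -1.1]
width: 0.0007
grip_force: 0.0
```

```bash
cat >> h.py <<'E'
def wworld(c,s,u,v,z):
    r=np.array([u-c['cx'],v-c['cy']]);th=np.hypot(r[0]/c['fx'],r[1]/c['fy'])
    d=np.r_[r/np.linalg.norm(r)*np.sin(th),np.cos(th)]
    T=np.array(c['T_tool_cam']);W=Ro.from_euler('xyz',s['eef_rot'],degrees=True).as_matrix()
    o=W@T[:3,3]+s['eef_pos'];d=W@T[:3,:3]@d
    return o+d*(z-o[2])/d[2]
E
python3 - <<'E'
from h import *
s=arm.read_state();c=read_camera('wrist');show(c,'w1.png')
print(s['eef_pos'],np.array(c['T_tool_cam']).round(3).tolist())
for k,z in dict(plunger_top=.040,push_tab=.045,stop_face=.028,rail_front=.028).items():
    for r in nets.place_of('wrist',k)[:2]:
        u,v=r['centre'];print(k,round(r['conf'],2),np.round([u,v]),wworld(c,s,u,v,z).round(4))
c=read_camera('top')
for k,z in (('rail_back',.0315),('cutter',None)):
    for r in nets.masks_of('top',k)[:1]:
        m=r['mask'].astype(np.uint8)
        if z is None:  # bed pixels: depth height about .024
            ys,xs=np.nonzero(m);P=np.array([world(c,u,v) for u,v in zip(xs,ys)]);P=P[abs(P[:,2]-.024)<.006]
            for lo in (-.28,-.2,-.1,0.,.1,.2):
                q=P[abs(P[:,1]-lo)<.01]; print('bed y',lo,np.percentile(q[:,0],[1,99]).round(4)) if len(q) else 0
            print(np.percentile(P[:,1],[.2,99.8]).round(4))
        else:
            ys,xs=np.nonzero(m);P=np.array([world(c,u,v,z)[:2] for u,v in zip(xs,ys)],np.float32)
            print(k,r['rect'],cv2.minAreaRect(P),cv2.fitLine(P,cv2.DIST_HUBER,0,.01,.01).ravel())
E
```

```text
[0.47010409 0.09053799 0.23580157] [[0.001, -0.97, -0.243, 0.067], [1.0, 0.001, 0.001, 0.0], [-0.001, -0.243, 0.97, -0.149], [0.0, 0.0, 0.0, 1.0]]
plunger_top 0.95 [244. 185.] [0.4824 0.1241 0.04  ]
push_tab 0.73 [228. 194.] [0.4737 0.1419 0.045 ]
stop_face 0.96 [349. 122.] [0.5513 0.0099 0.028 ]
rail_front 0.5 [532. 142.] [ 0.5483 -0.2624  0.028 ]
rail_back [333.9, 219.8, 96.2, 17.6] ((0.5490764379501343, -0.16660919785499573), (0.18672335147857666, 0.03577307611703873), 88.7931137084961) [ 0.01715393  0.99985284  0.54800147 -0.16652536]
bed y 0.2 [0.6457 0.776 ]
[0.1738 0.288 ]
```

View pics/w1.png

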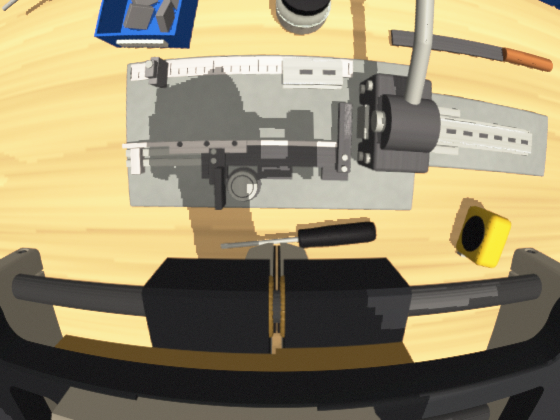

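The picture shows the plunger at (243,185), the tab left of it at (221,185), and the stop foot at (345,135). I take a closer look on the way down.

Emit:
servo_tool(
  increments=[
    [[0.01,-0.06,0.23,0.012],[0.01,-0.06,0.23,0.012],[0.01,-0.06,0.23,0.012],[0.01,-0.06,0.23,0.012]],
  ],
)

```text
t: 4.0
eef_pos: [0.4732, 0.1227, 0.1181]
eef_rot: [179.9, 0.4, -1.0]
force: [-0.2, 0.9, 1.0]
width: 0.0005
grip_force: 0.0
```

```bash
python3 - <<'E'
from h import *
s=arm.read_state();c=read_camera('wrist');show(c,'w2.png')
print(s['eef_pos'],s['eef_rot'])
for k,z in dict(plunger_top=.040,push_tab=.045,stop_face=.028).items():
    for r in nets.place_of('wrist',k)[:2]:
        u,v=r['centre'];print(k,round(r['conf'],2),np.round([u,v]),wworld(c,s,u,v,z).round(4))
T=np.array(c['T_tool_cam'])
for p in [(0,0,.017),(0,.0175,.017),(0,-.0175,.017)]:
    q=T[:3,:3].T@(np.array(p)-T[:3,3]);th=np.arctan2(np.hypot(q[0],q[1]),q[2]);n=q[:2]/np.hypot(q[0],q[1]);print(p,c['cx']+c['fx']*th*n[0],c['cy']+c['fy']*th*n[1])
E
```

```text
[0.47320349 0.12274215 0.1180614 ] [179.91537315   0.36139223  -0.98306921]
plunger_top 0.77 [270. 215.] [0.4815 0.1266 0.04  ]
plunger_top 0.4 [448. 127.] [ 0.5481 -0.0097  0.04  ]
push_tab 0.66 [245. 226.] [0.4752 0.1443 0.045 ]
stop_face 0.89 [417. 123.] [0.5501 0.012  0.028 ]
(0, 0, 0.017) 275.4813977639265 257.7839463822733
(0, 0.0175, 0.017) 307.2644202486143 257.6774485697592
(0, -0.0175, 0.017) 243.70666389423332 257.60922175431233
```

View pics/w2.png

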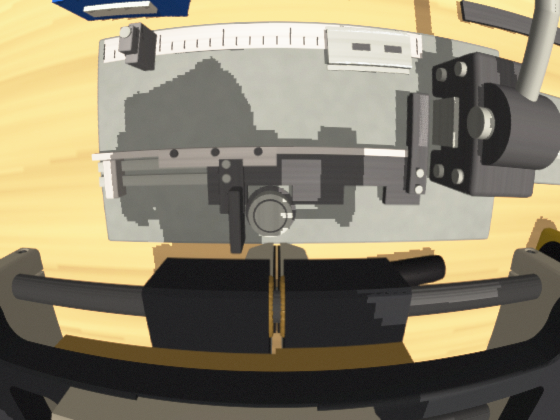

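Fingers project at (276,255); button at (270,214), tab at (237,220). Descending to just above the button.

Emit:
servo_tool(
  increments=[
    [[0.004,-0.006,0.05,0],[0.004,-0.006,0.11,0],[0.004,-0.006,0.11,0],[0.004,-0.006,0.11,0]],
  ],
)

```text
t: 4.6
eef_pos: [0.4778, 0.1254, 0.0668]
eef_rot: [-180.0, -0.1, -1.1]
force: [-0.2, -1.0, -0.3]
width: 0.0003
grip_force: 0.0
```

Emit:
servo_tool(
  increments=[
    [[-0.005,0,0.01,0],[-0.005,0,0.02,0],[-0.005,0,0.03,0],[-0.005,0,0.036,0],[-0.005,0,0.042,0],[-0.005,0,0.042,0],[-0.005,0,0.042,0]],
  ],
)

```text
t: 5.3
eef_pos: [0.4753, 0.1258, 0.0456]
eef_rot: [-180.0, -0.1, -1.1]
force: [-0.4, 0.1, 7.9]
width: 0.0006
grip_force: 3.6
```

7.9 N matches the plunger being nearly fully down. I push the tab now.

Emit:
servo_tool(
  increments=[
    [[0,-0.006,0,0],[0,-0.012,0,0],[0,-0.018,0,0],[0,-0.024,0,0],[0,-0.03,0,0],[0,-0.03,0,0]],
  ],
)

```text
t: 5.9
eef_pos: [0.4755, 0.1373, 0.0455]
eef_rot: [179.8, -0.0, -1.2]
force: [-0.6, -7.1, 7.7]
width: 0.0005
grip_force: 4.1
```

Emit:
servo_tool(
  increments=[
    [[0,-0.006,0,0],[0,-0.012,0,0],[0,-0.018,0,0],[0,-0.024,0,0],[0,-0.03,0,0],[0,-0.03,0,0]],
  ],
)

```text
t: 6.5
eef_pos: [0.4757, 0.1534, 0.0452]
eef_rot: [179.8, -0.0, -1.2]
force: [-0.4, -4.9, 4.9]
width: 0.0006
grip_force: 2.7
```

```bash
python3 - <<'E'
from h import *
s=arm.read_state();c=read_camera('wrist')
print(s['eef_pos'],s['force'])
for k,z in dict(plunger_top=.030,push_tab=.045,stop_face=.028).items():
    for r in nets.place_of('wrist',k)[:2]:
        u,v=r['centre'];print(k,round(r['conf'],2),np.round([u,v]),wworld(c,s,u,v,z).round(4))
I=cv2.cvtColor(c['img'],cv2.COLOR_RGB2BGR)[80:290,90:440];cv2.imwrite('pics/w3.png',cv2.resize(I,None,fx=2.2,fy=2.2))
E
```

```text
[0.4757025  0.15338544 0.04517781] [-0.35776354 -4.94067326  4.90671917]
plunger_top 0.94 [323. 252.] [0.4794 0.1276 0.03  ]
stop_face 0.67 [479. 123.] [0.5526 0.0336 0.028 ]
```

View pics/w3.png

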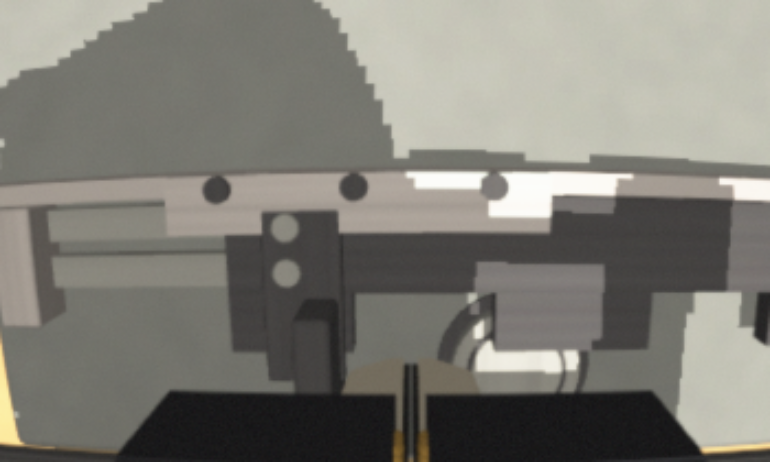

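The bar now covers the button, and the slide is about 22 mm along. Pushing on.

Emit:
servo_tool(
  increments=[
    [[0,-0.008,0,0],[0,-0.016,0,0],[0,-0.024,0,0],[0,-0.032,0,0],[0,-0.04,0,0],[0,-0.048,0,0],[0,-0.056,0,0],[0,-0.064,0,0],[0,-0.072,0,0],[0,-0.08,0,0],[0,-0.08,0,0]],
  ],
)

```text
t: 7.8
eef_pos: [0.4763, 0.1949, 0.0449]
eef_rot: [180.0, -0.0, -1.1]
force: [0.6, -3.4, 2.9]
width: 0.0006
grip_force: 1.7
```

```bash
python3 - <<'E'
from h import *
s=arm.read_state();c=read_camera('wrist')
print(s['eef_pos'],s['force'])
for k,z in dict(plunger_top=.030,push_tab=.045,stop_face=.028).items():
    for r in nets.place_of('wrist',k)[:2]:
        u,v=r['centre'];print(k,round(r['conf'],2),np.round([u,v]),wworld(c,s,u,v,z).round(4))
E
```

```text
[0.47629015 0.19485951 0.04488675] [ 0.57879443 -3.41532994  2.91768975]
plunger_top 0.74 [449. 313.] [0.4326 0.0824 0.03  ]
plunger_top 0.67 [399. 249.] [0.4801 0.1249 0.03  ]
stop_face 0.81 [481. 125.] [0.552  0.0738 0.028 ]
```

Emit:
servo_tool(
  increments=[
    [[0,-0.002,-0.002,0],[0,-0.004,-0.002,0],[0,-0.006,-0.002,0],[0,-0.008,-0.002,0],[0,-0.01,-0.002,0],[0,-0.012,-0.002,0],[0,-0.012,-0.002,0]],
  ],
)

```text
t: 8.7
eef_pos: [0.4757, 0.2025, 0.0456]
eef_rot: [-179.9, 0.0, -1.0]
force: [-0.5, -0.7, -0.1]
width: 0.0004
grip_force: 0.3
```

```bash
cat > look.py <<'E'
from h import *
import sys
s=arm.read_state();c=read_camera('wrist')
print(s['eef_pos'],s['force'])
for k,z in dict(plunger_top=.040,stop_face=.028).items():
    for r in nets.place_of('wrist',k)[:2]:
        u,v=r['centre'];print(k,round(r['conf'],2),np.round([u,v]),wworld(c,s,u,v,z).round(4))
I=cv2.cvtColor(c['img'],cv2.COLOR_RGB2BGR)[80:330,190:540];cv2.imwrite('pics/'+sys.argv[1],cv2.resize(I,None,fx=2.2,fy=2.2))
E
python3 look.py w4.png
```

```text
[0.47568643 0.20252866 0.0456252 ] [-0.50077227 -0.73583061 -0.05956131]
plunger_top 0.91 [415. 253.] [0.4802 0.1268 0.04  ]
stop_face 0.94 [482. 123.] [0.5529 0.0808 0.028 ]
stop_face 0.68 [415. 254.] [0.4748 0.1207 0.028 ]
```

View pics/w4.png

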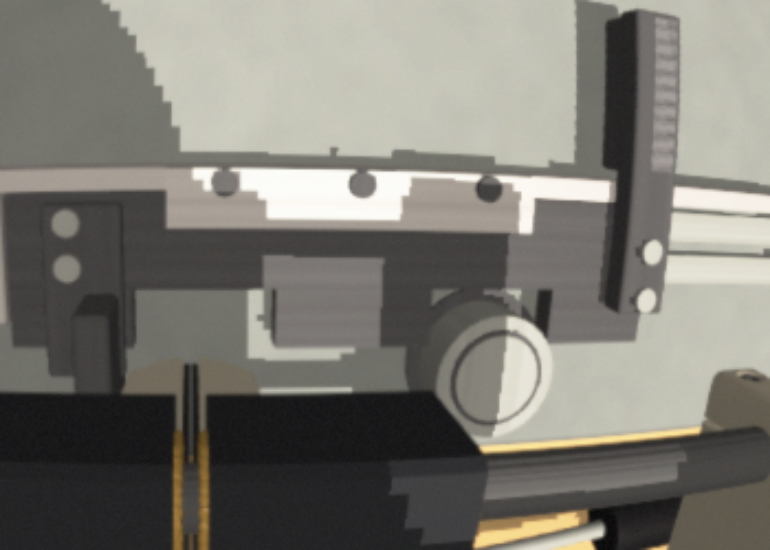

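The plunger button is up again, showing its full raised circle at (497,370) in the crop, and the stop foot has moved 70 mm. I back off, lift and go to the rail's back end.

Emit:
servo_tool(
  increments=[
    [[0,0.01,-0.002,0],[0,0.014,-0.02,0],[0,0.014,-0.12,0],[0,0.014,-0.22,0],[0,0.014,-0.32,0],[0,0.014,-0.38,0],[0,0.014,-0.38,0],[0.158,0.982,-0.38,0],[0.158,0.982,-0.38,0],[0.158,0.982,-0.38,0],[0.158,0.982,-0.38,0],[0.158,0.982,-0.38,0],[0.158,0.982,-0.38,0],[0.158,0.982,-0.38,0],[0.158,0.982,-0.38,0],[0.158,0.982,-0.38,0],[0.158,0.982,-0.38,0],[0.158,0.982,-0.38,0],[0.158,0.982,-0.38,0]],
  ],
)

```text
t: 10.75
eef_pos: [0.5448, -0.2914, 0.2343]
eef_rot: [-179.9, 0.1, -1.2]
force: [1.2, 0.7, 0.4]
width: 0.0007
grip_force: 0.0
```

```bash
python3 - <<'E'
from h import *
s=arm.read_state();c=read_camera('wrist');show(c,'w5.png')
print(s['eef_pos'])
for k,z in dict(plunger_top=.040,stop_face=.028,rail_back=.028,push_tab=.045).items():
    for r in nets.place_of('wrist',k)[:2]:
        u,v=r['centre'];print(k,round(r['conf'],2),np.round([u,v]),wworld(c,s,u,v,z).round(4))
c=read_camera('top')
for k,z in dict(plunger_top=.040,stop_face=.028,rail_back=.028).items():
    for r in nets.place_of('top',k)[:2]:
        u,v=r['centre'];print(k,round(r['conf'],2),np.round([u,v]),world(c,u,v,z).round(4))
E
```

```text
[ 0.54479465 -0.29142125  0.23431858]
plunger_top 0.48 [  2. 246.] [0.4822 0.1234 0.04  ]
rail_back 0.76 [243. 195.] [ 0.5443 -0.255   0.028 ]
plunger_top 0.7 [237. 267.] [0.4769 0.1257 0.04  ]
stop_face 0.29 [271. 297.] [0.4159 0.06   0.028 ]
rail_back 0.96 [428. 228.] [ 0.5445 -0.2548  0.028 ]
```

View pics/w5.png

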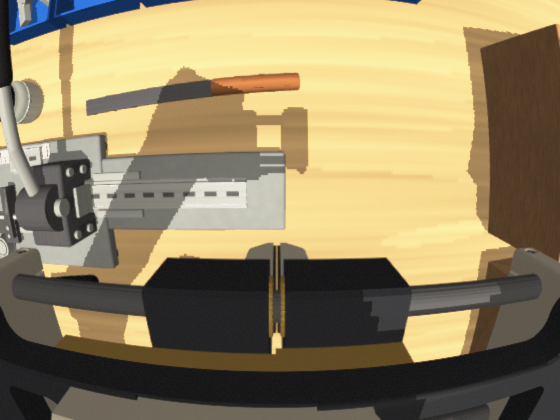

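The rail back end shows at (246,194), agreeing with the top camera at about (0.545, -0.2545). I turn the gripper a quarter turn so its long side stays away from the head.

Emit:
servo_tool(
  increments=[
    [[0,0,0,1],[0,0,0,1],[0,0,0,1],[0,0,0,1],[0,0,0,1],[0,0,0,1],[0,0,0,1],[0,0,0,1],[0,0,0,1],[0,0,0,1],[0,0,0,1],[0,0,0,1]],
  ],
)

```text
t: 12.4
eef_pos: [0.5462, -0.2902, 0.2356]
eef_rot: [180.0, 0.0, -91.0]
force: [0.4, 0.7, -0.6]
width: 0.0007
grip_force: 0.0
```

Emit:
servo_tool(
  increments=[
    [[0,0,0.1,0],[0,0,0.2,0],[0,0,0.3,0],[0,0,0.36,0],[0,0,0.38,0],[0,0,0.383,0],[0,0,0.383,0]],
  ],
)

```text
t: 13.1
eef_pos: [0.5471, -0.2916, 0.0458]
eef_rot: [-179.8, -0.1, -91.0]
force: [0.1, 0.2, 0.3]
width: 0.0007
grip_force: 0.0
```

Emit:
servo_tool(
  increments=[
    [[-0.02,0,0.002,0],[-0.04,0,0.002,0],[-0.05,0,0.002,0],[-0.06,0,0.002,0],[-0.07,0,0.002,0],[-0.08,0,0.002,0],[-0.09,0,0.002,0],[-0.1,0,0.002,0],[-0.11,0,0.002,0],[-0.11,0,0.002,0]],
  ],
)

```text
t: 14.1
eef_pos: [0.547, -0.2342, 0.0429]
eef_rot: [180.0, 0.1, -91.0]
force: [-0.2, 0.5, 0.2]
width: 0.0007
grip_force: 0.0
```

```bash
cat > look2.py <<'E'
from h import *
s=arm.read_state();print(s['eef_pos'],s['force'])
for n in('scene','top','wrist'):
    c=read_camera(n)
    for k in('rail_back','rail_front','stop_face'):
        for r in nets.place_of(n,k)[:1]:
            u,v=r['centre'];print(n,k,round(r['conf'],2),np.round([u,v]),(wworld(c,s,u,v,.028) if n=='wrist' else world(c,u,v,.028)).round(4))
E
python3 look2.py
```

```text
[ 0.54704772 -0.2342336   0.04293709] [-0.20308104  0.45041692  0.24597106]
scene stop_face 0.58 [284. 200.] [0.5536 0.0822 0.028 ]
top rail_back 0.67 [412. 229.] [ 0.5442 -0.2232  0.028 ]
top stop_face 0.72 [257. 229.] [0.5506 0.0865 0.028 ]
wrist stop_face 0.58 [447. 303.] [ 0.4377 -0.1996  0.028 ]
```

Rail is following (back end now ≈ -0.225). Continuing.

Emit:
servo_tool(
  increments=[
    [[-0.01,0,0,0],[-0.02,0,0,0],[-0.03,0,0,0],[-0.04,0,0,0],[-0.05,0,0,0],[-0.06,0,0,0],[-0.07,0,0,0],[-0.08,0,0,0],[-0.09,0,0,0],[-0.1,0,0,0],[-0.11,0,0,0],[-0.12,0,0,0],[-0.13,0,0,0],[-0.136,0,0,0],[-0.136,0,0,0]],
  ],
)

```text
t: 16.2
eef_pos: [0.5482, -0.1666, 0.043]
eef_rot: [180.0, 0.1, -91.0]
force: [0.3, 1.0, -0.0]
width: 0.0009
grip_force: 0.0
```

```bash
python3 look2.py
```

```text
[ 0.5481951  -0.16659285  0.04300915] [ 0.3211511   0.95056287 -0.04691683]
scene rail_back 0.63 [345. 178.] [0.6095 0.2085 0.028 ]
scene stop_face 0.8 [282. 201.] [0.5512 0.0786 0.028 ]
top rail_back 0.64 [379. 228.] [ 0.5482 -0.1578  0.028 ]
top rail_front 0.76 [265. 229.] [0.551  0.0701 0.028 ]
top stop_face 0.62 [257. 230.] [0.5488 0.0869 0.028 ]
```

Emit:
servo_tool(
  increments=[
    [[-0.004,0,0,0],[-0.008,0,0,0],[-0.012,0,0,0],[-0.015,0,0,0],[-0.017,0,0,0],[-0.019,0,0,0],[-0.021,0,0,0],[-0.023,0,0,0],[-0.023,0,0,0]],
  ],
)

```text
t: 17.7
eef_pos: [0.5485, -0.1561, 0.0432]
eef_rot: [-180.0, 0.0, -91.1]
force: [-1.0, -0.0, -0.2]
width: 0.0005
grip_force: 0.2
```

Emit:
servo_tool(
  increments=[
    [[-0.002,0,0,0],[-0.004,0,0,0],[-0.006,0,0,0],[-0.006,0,0,0]],
  ],
)

```text
t: 18.1
eef_pos: [0.5487, -0.1557, 0.0435]
eef_rot: [-179.9, -0.2, -91.1]
force: [-0.2, -5.0, -0.7]
width: 0.0004
grip_force: 2.5
```

Force rose to 5 N without advance, so the rail looks butted. Checking with a picture.

```bash
python3 look2.py; python3 - <<'E'
from h import *
a=[cv2.cvtColor(read_camera(n)['img'],cv2.COLOR_RGB2BGR) for n in('top','scene')]
A=cv2.resize(a[0][180:290,220:400],(780,477)[:2]) if 0 else None
p=cv2.resize(a[0][200:275,230:385],(390,189),interpolation=cv2.INTER_CUBIC);p=cv2.resize(a[0][200:270,225:385],(780,341),interpolation=cv2.INTER_CUBIC)
q=cv2.resize(a[1][160:260,220:340],(300,250),interpolation=cv2.INTER_CUBIC)
o=np.zeros((595,780,3),np.uint8);o[:341]=p;o[343:593,:300]=q;cv2.imwrite('pics/f.png',o)
E
```

```text
[ 0.54866989 -0.15574942  0.04348155] [-0.17153581 -4.99793373 -0.7370008 ]
scene rail_front 0.7 [282. 202.] [0.5537 0.0763 0.028 ]
scene stop_face 0.59 [281. 201.] [0.5498 0.0775 0.028 ]
top rail_back 0.7 [373. 228.] [ 0.547 -0.145  0.028]
top rail_front 0.72 [260. 224.] [0.5602 0.0797 0.028 ]
top stop_face 0.58 [259. 229.] [0.5511 0.0819 0.028 ]
wrist rail_back 0.53 [100. 200.] [ 0.6491 -0.1917  0.028 ]
```

View pics/f.png

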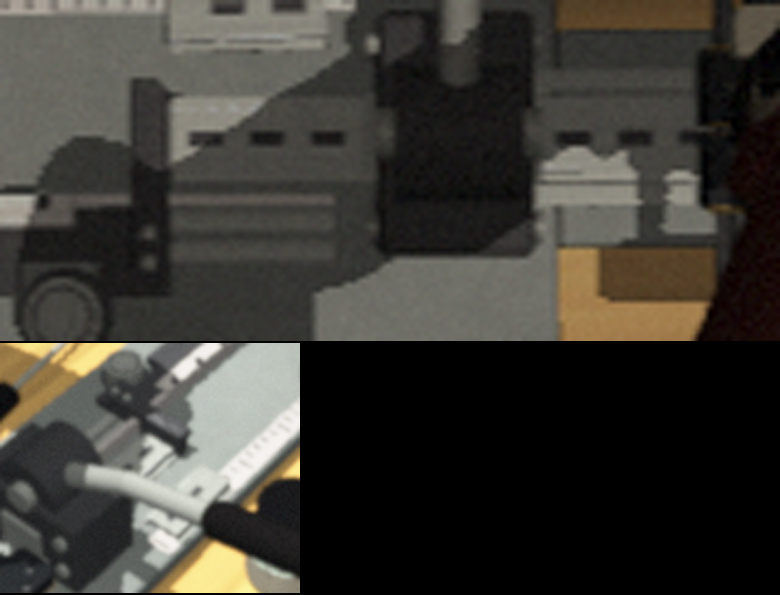

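The rail's front end lies against the stop foot at (168,130) in the crop, and the plunger is up beside it. A last slight push, then I retreat back and up.

Emit:
servo_tool(
  increments=[
    [[-0.002,0,0,0],[-0.002,0,0,0],[0.006,0,0,0],[0.03,0,0,0],[0.08,0,0,0],[0.1,0,0,0],[0.1,0,-0.1,0],[0.1,0,-0.2,0],[0.1,0,-0.3,0],[0.1,0,-0.36,0],[0.2,0,-0.4,0],[0.3,0,-0.4,0],[0.3,0,-0.4,0],[0.3,0,-0.4,0]],
  ],
)

```text
t: 20.2
eef_pos: [0.5446, -0.3047, 0.2428]
eef_rot: [179.9, 0.1, -91.3]
force: [-0.9, 0.2, -0.4]
width: 0.0008
grip_force: 0.0
```

```bash
python3 look2.py; python3 - <<'E'
from h import *
c=read_camera('top');a=cv2.cvtColor(c['img'],cv2.COLOR_RGB2BGR)
cv2.imwrite('pics/g.png',cv2.resize(a[180:310,150:410],(800,400),interpolation=cv2.INTER_CUBIC))
E
```

```text
[ 0.54455428 -0.30471156  0.24280472] [-0.92501109  0.17843914 -0.38114039]
scene rail_back 0.9 [194. 277.] [ 0.5464 -0.1453  0.028 ]
scene rail_front 0.56 [283. 204.] [0.5587 0.0736 0.028 ]
scene stop_face 0.85 [282. 203.] [0.5553 0.0762 0.028 ]
top rail_back 0.95 [376. 229.] [ 0.5461 -0.151   0.028 ]
top rail_front 0.74 [260. 230.] [0.5486 0.0809 0.028 ]
top stop_face 0.75 [259. 229.] [0.5505 0.0821 0.028 ]
```

View pics/g.png

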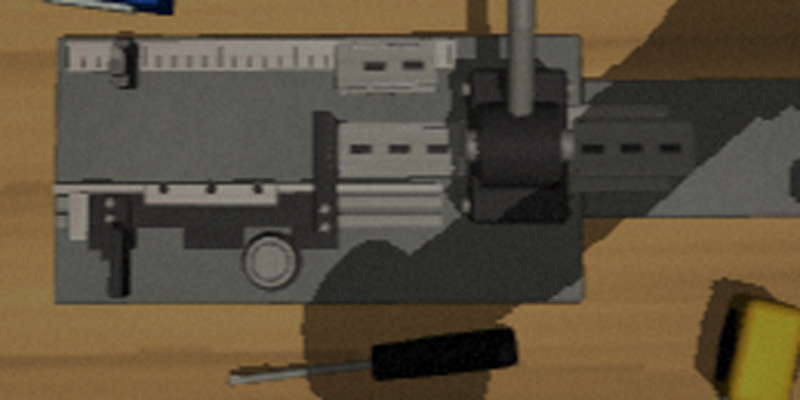

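The rail butts against the stop at (338,150), the plunger is up at (271,262) in the second notch, and the bystanders haven't moved.

```bash
python3 -c "
from rig import arm
print(arm.close_job())"
```

```text
the job is handed in; nothing more can be done
None
```

The job is handed in: the stop slide is latched in its second notch with the plunger up, the rail is pushed up against the stop, and the arm is clear of everything, at about 20 s on the robot's clock.

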